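# Open the glaze spray pot

### The job

Open the glaze spray pot for refilling: its filler cap is a sprung push-and-twist bayonet, so push the cap down against its spring, twist it counter-clockwise (seen from above) to the end stop and lift it off, without forcing it at any point. Then stand the cap upright on its stem in the grey tray, set down and not dropped, and leave the other things on the bench alone.

Things in the scene. Friction and masses are not known exactly. Their poses are not given: they have to be found in the camera images.
- cap_grip (a point): Centre of the thumb bar on the black filler cap (loose, about 0.12 kg). Bar: 54 mm long along this point's x, 14 mm wide along y, from 12 mm below to 12.5 mm above the point (z up). Under it a disc 68 mm across, 8 mm thick, then a steel stem 35 mm across with its foot 41.5 mm below the point; at the foot two lugs 8 mm wide, 7 mm high reach 25 mm from the axis, one to each side along x.
- pot_neck (a point): Centre of the top face of the pot's neck (70 mm outside, bore 36 mm), 110 mm above the bench, z up. Inside it, unseen, is the bayonet. The locked cap has play and starts anywhere in it: kept pressed it turns 44 to 68 degrees counter-clockwise to a hard end stop. Only in the last 9 degrees before that stop is it under the exit slots.
- cap: The cap; origin at the centre of the stem's foot, axes as cap_grip. Locked, a spring holds it up with 5 N, its disc 6.5 mm above the neck, cap_grip 26.5 mm above pot_neck. Pressing 4.5 mm clears the catch; at 6.5 mm (spring 9 N) the disc meets the neck, a hard stop. Over 60 N between cap and pot, pressing, turning or pulling, damages the catch.
- pot: Aluminium spray pot, 110 mm across, on a 140 mm square foot plate screwed to the bench; origin under pot_neck at z = 0; its brass side nipple says nothing of where the slots are. Let up at the end stop, the freed cap rises to 5 mm above its locked height and lifts straight out (1 mm side play) in 15 mm more; let up earlier, it stays held below its locked height or snaps back.
- tile_tray: Empty shallow grey metal tray, loose, 170 mm (its x) by 260 mm (its y); origin at the centre of its underside, floor 3 mm thick, rim 16 mm high, walls 3 mm.
- glaze_pot2: Bystander: small glaze pot with white lid, 48 mm across, 53 mm tall; origin at the centre of its underside.
- mug_white: Bystander: white mug, 92 mm tall, 123 mm with handle; origin at its underside.
- orn_star: Bystander: flat clay star, 67 mm across, 9 mm thick; origin at its underside.
Not all that is in view belongs to the job. Leave any brown look-alike of the cap alone.

How it is judged (in metres and radians):
On the way, in this order (a step that is already met when the one before it is completed fails the run):
1. the cap is pushed down on the pot past its catch (at least 4 mm) (z of cap_grip in the frame of pot_neck below 0.0225 m and horizontal distance between cap_grip and pot_neck below 0.008 m), for 0.1 s.
2. the cap is lifted off, clear of the neck (z of cap_grip in the frame of pot_neck above 0.05 m and contact force between cap and pot below 0.1 N), for 0.1 s.
At the end, for the whole second after the job is handed in: The cap stands upright (within 0.1 rad) on its stem on the tray's floor, inside the rim (its axis within 62 mm of the tray's middle along x and 107 mm along y), at rest and released (x of cap_grip in the frame of tile_tray between -0.062 and 0.062 m and y of cap_grip in the frame of tile_tray between -0.107 and 0.107 m and z of cap_grip in the frame of tile_tray between 0.041 and 0.0475 m and angle between cap_grip's own z axis and vertical below 0.1 rad and linear speed of cap below 0.02 m/s); the robot touches nothing.
It fails at once if the cap is forced: more than 60 N between cap and pot (contact force between cap and pot above 60 N).
It fails at once if the cap is dropped or rammed into the tray: more than 40 N between them (contact force between cap and tile_tray above 40 N).
It fails at once if a bystander is moved more than 20 mm (distance of any of glaze_pot2, mug_white, orn_star from where it was at the start of the episode above 0.02 m).
It also fails if it takes over 70 s, if anything falls off the work surface, if the arm or the gripper's body presses on something with over 40 N, if the wrist force passes 120 N, or if a joint passes its speed limit or range.

### The arm

A 6-joint arm with a two-finger parallel gripper is mounted at the origin on the work surface; the furniture and walls round the work are solid. World frame = base frame: x ahead of the robot, y to its left, z up, the work surface at z = 0. Lengths are in mm, angles in degrees, forces in N, time in s.
With the tool pointing down it reaches from about 325 to 750 mm from the base axis. Payload 7.6 kg.
Tool frame: the origin (TCP) lies at the very end of the fingers, on their centre line; the grasp point (between the pads) lies behind it (grip_point_offset is the z of the grasp point in the tool frame, in mm); z points along the fingers, y is the line along which they close (so a half turn about z gives the same grasp; the last joint's range is limited). The gripper opens to 85 mm and grips with 20 to 120 N. Pads are 22 mm wide; open, the fingers measure 114 mm over their backs; the gripper's body (76 mm by 85 mm) begins 54 mm behind the grasp point. The pads swing forward as they close: fully open they stand 13 mm farther back than shut.
Start: joints at [72.978, 2.991, 80.254, -0, 96.75, -4.028], TCP at [118.033, 511.58, 231.323] pointing down, gripper open.
Joint ranges: [-166.34, 166.34], [-52.06, 124.39], [6.96, 135.62], [-60.46, 240.46], [14.63, 156.25], [-167.68, 167.68]. Speed limits (degrees/s): [147.25, 147.25, 172.46, 180, 180, 180].

### API

Orientations are given as [roll, pitch, yaw] about the fixed x, y, z axes, in that order (R = Rz(yaw) Ry(pitch) Rx(roll)).
In Python, from cell import * gives the robot as it stands.
- The arm moves only by the tool servo_tool, never from a script. Its argument "moves" is a list of rows, each a list of 3 entries, a list of its own where there are three numbers: the shift along the tool's x, y, z in units of 25 mm (1.0 is 25 mm), then the turn, a rotation vector about the tool's x, y, z in units of 6 degrees (1.0 is 6 degrees), then the gripper command: -1 is shut, 1 is fully open, values between are in proportion. In form: [[[dx, dy, dz], [ax, ay, az], jaw], ...]. A call has 1 to 12 rows; each row shifts and turns the commanded pose from where the row before left it, along the tool's axes as they then stand; what a row does not reach is not made up. A row lasts 1/12 s, in which the tool goes at most 41.7 mm and 7.16 degrees, less where a joint would pass 70% of its speed; a pose out of reach is approached as far as the arm can. A call is refused whole if a number of a shift passes 1 or a number of a turn 1, either way. A call with a gripper value outside its range is refused whole. The fingers move at their own pace and stop on an object; the grip force is fixed at half the most. Time passes only in rows, so rows that do not move let the fingers close. It gives the time, the measured TCP pose, the force, the opening and the grip force at its end, in the units of the state.
- sense(): the state, without advancing time (a new reading comes with each control period).
- grab_frame(name): name is "scene" or "top" or "wrist"; returns the picture (384x512x3 uint8, red, green, blue); there is no depth.
- calibration(name): a dict with "K" (3x3 intrinsics, pixels), "k1" (the pictures are not rectified: a ray, as slopes to the right and down, at radius r is drawn at 1 + k1 r^2 times it, then the intrinsics apply), "rvec" (rotation vector, rad) and "tvec" (3), from world to camera coordinates, as OpenCV has them; the wrist camera has in their place "mount" (4x4, takes a point from camera to tool coordinates, whose origin is the TCP and whose axes are the flange's). Camera axes: x right, y down, z forward; pixel columns grow to the right and rows downward; lengths in mm; the calibration is good to about 2 mm. A picture is of the moment at which its call begins: read the wrist's pose just before it. calibration takes no time and is no camera call.
- sign_off(): hands the job in; it is judged then, once.
The state is a dict: "clock": time; "joints": joint angles; "joint_velocities": joint speeds; "tau": joint torques, N m; "position": TCP position; "tool_rot": TCP orientation; "wrist_force": force on the tool from outside, world axes, zero at the start; "wrist_torque": the same for the moment, N m; "opening": opening from 0.0 (shut) to 1.0 (fully open); "gripper_force": force on a finger pad.
Only numpy, scipy, OpenCV 4.12 (cv2) and the standard library are available. Lean on these libraries where they do the work, as an engineer would, in place of code of your own. Each camera call takes 0.05 s, during which the arm holds its last target. There are 200 camera calls.

## Working session

There is one attempt and no reset: what is moved stays moved. The work goes in short steps, Python scripts to look and compute and a tool call to move; the robot and the scene stay as the last step left them, time stands still between calls to the robot, and variables do not carry over. Pictures are saved under pics/ and viewed, at most 10 in all, crops included, and the job is handed in when it is done.

Besides the shell and the picture viewer there is one more tool, called after "Request:" as a command line: name --argument value ..., lists and objects as JSON in quotes. servo_tool: Moves the arm, as the interface text tells. Its arguments: {"type":"object","properties":{"moves":{"type":"array","items":{"type":"array"}}},"required":["moves"]}

```bash
mkdir -p pics
python3 - <<'E'
from cell import *
import cv2,numpy as np
s=sense();print({k:s[k] for k in('clock','position','tool_rot','opening','wrist_force')})
try: print(grip_point_offset)
except Exception as e: print(e)
for n in("scene","top","wrist"):
    cv2.imwrite(f"pics/{n}0.png",cv2.cvtColor(grab_frame(n),cv2.COLOR_RGB2BGR)); print(n,calibration(n))
a=[cv2.imread(f"pics/{n}0.png") for n in("scene","top")]
cv2.imwrite("pics/s0.png",cv2.resize(a[0],(800,600))); cv2.imwrite("pics/t0.png",cv2.resize(a[1],(800,600)))
E
ls
```

```text
{'clock': 0.0, 'position': array([117.9342465 , 511.26384649, 230.45669401]), 'tool_rot': array([-1.79907422e+02, -7.32620428e-03,  1.67004246e+02]), 'opening': 0.9965226351984179, 'wrist_force': array([-0.20682764,  0.05007375,  0.02551805])}
-18.700000000000003
scene {'K': array([[442.24101589,   0.        , 255.81662226],
       [  0.        , 442.24101589, 189.79036596],
       [  0.        ,   0.        ,   1.        ]]), 'k1': 0.016023698121165973, 'rvec': array([ 0.68968839, -2.65606942,  1.1089235 ]), 'tvec': array([524.32384376, 344.34771761, 939.84710147])}
top {'K': array([[387.97191351,   0.        , 252.25327052],
       [  0.        , 387.97191351, 190.92292887],
       [  0.        ,   0.        ,   1.        ]]), 'k1': -0.02982521573067051, 'rvec': array([ 2.12940365, -2.13176096,  0.22058704]), 'tvec': array([-94.04909164, 657.24267771, 996.98178951])}
wrist {'K': array([[315.22223081,   0.        , 256.68003446],
       [  0.        , 315.22223081, 193.53061987],
       [  0.        ,   0.        ,   1.        ]]), 'k1': -0.048025035568173884, 'mount': array([[-9.68786310e-04, -9.62829080e-01, -2.70109651e-01,
         6.82239062e+01],
       [ 9.99999523e-01, -9.66296324e-04, -1.42192798e-04,
        -1.79230733e-01],
       [-1.24098601e-04, -2.70109659e-01,  9.62829557e-01,
        -1.42642604e+02],
       [ 0.00000000e+00,  0.00000000e+00,  0.00000000e+00,
         1.00000000e+00]])}
pics
```

View pics/s0.png

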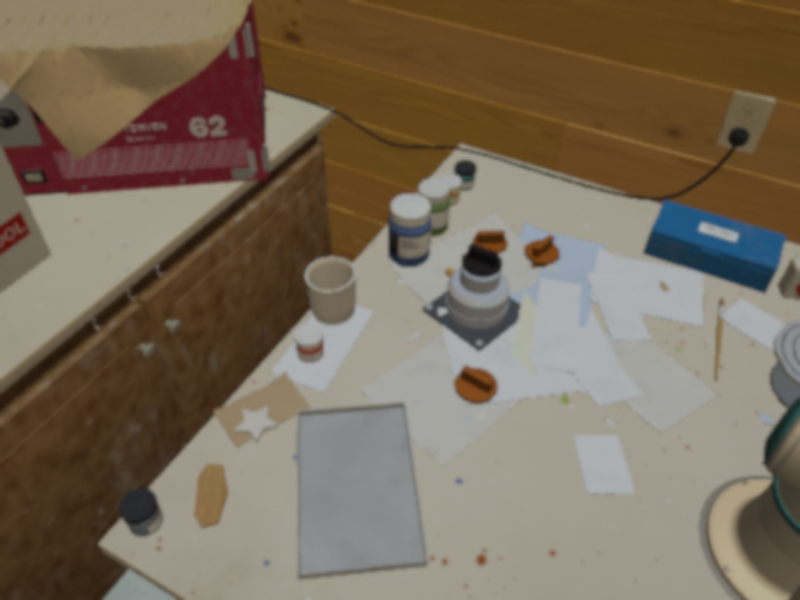

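View pics/t0.png

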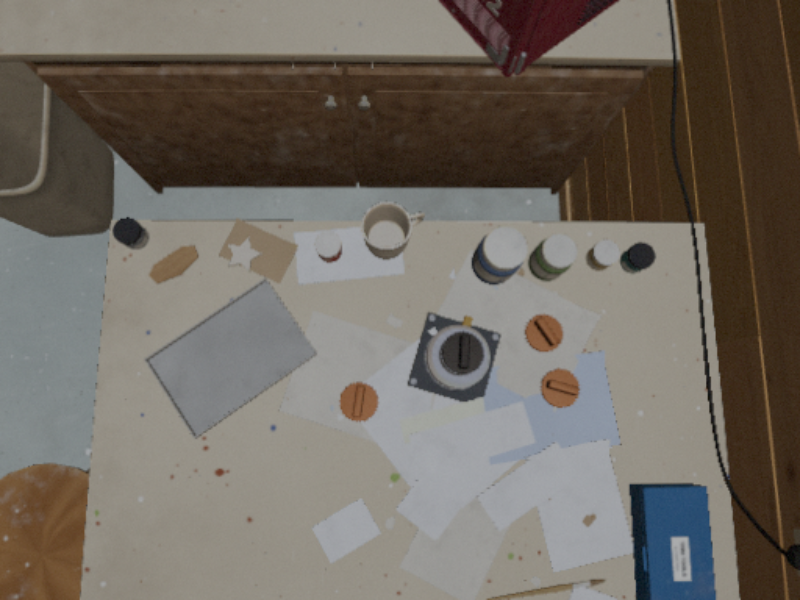

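The black cap on the pot is at about (463,350) in the top view and (483,258) in the scene view, both at 1.56x. Brown look-alikes sit at top (358,402), (545,333) and (560,388). The black one on the finned pot with the square foot plate fits the description. The grey tray is at top (231,357). I'll confirm the cap in an enlarged crop.

```bash
cat > h.py <<'E'
import numpy as np,cv2
from scipy.spatial.transform import Rotation as R
from cell import *
def cam(n,s=None):
    c=calibration(n)
    if n=="wrist":
        T=np.eye(4);T[:3,:3]=R.from_euler('xyz',s['tool_rot'],degrees=True).as_matrix();T[:3,3]=s['position']
        M=np.linalg.inv(T@c['mount']);Rm,t=M[:3,:3],M[:3,3]
    else: Rm,t=R.from_rotvec(c['rvec']).as_matrix(),c['tvec']
    return c['K'],c['k1'],Rm,t
def proj(C,p):
    K,k,Rm,t=C;q=Rm@np.array(p,float)+t;q=q[:2]/q[2];q=q*(1+k*(q@q));return K[:2,:2]@q+K[:2,2]
def ray(C,uv):
    K,k,Rm,t=C
    x=cv2.undistortPoints(np.array([[uv]],float),K,np.array([k,0,0,0,0.]))[0,0]
    d=Rm.T@np.array([*x,1]);return -Rm.T@t,d/np.linalg.norm(d)
def atz(C,uv,z):
    o,d=ray(C,uv);return o+d*(z-o[2])/d[2]
def tri(L):
    A=0;b=0
    for o,d in L:
        P=np.eye(3)-np.outer(d,d);A=A+P;b=b+P@o
    p=np.linalg.solve(A,b);return p,[np.linalg.norm((np.eye(3)-np.outer(d,d))@(p-o)) for o,d in L]
E
python3 - <<'E'
from h import *
a=cv2.imread("pics/top0.png")[190:265,250:330]; b=cv2.imread("pics/scene0.png")[145:230,265:345]
f=lambda i:cv2.resize(i,None,fx=5,fy=5,interpolation=cv2.INTER_CUBIC)
a,b=f(a),f(b);o=np.zeros((430,800,3),np.uint8);o[:a.shape[0],:400]=a;o[:b.shape[0],400:]=b;cv2.imwrite("pics/c0.png",o)
T,S=cam("top"),cam("scene")
k=1.5625
print(tri([ray(T,np.array([463,350])/k),ray(S,np.array([483,258])/k)]))
print("base",proj(T,[0,0,0]),proj(S,[0,0,0]))
for uv in[(148,360),(265,281),(316,353),(196,435)]:print("tray",atz(T,np.array(uv)/k,16))
for uv in[(298,413),(404,405),(425,565),(299,577)]:print("trayS",atz(S,np.array(uv)/k,16))
for n,uv,z in[("mug",(387,230),92),("gp2",(328,243),53),("star",(242,252),9)]:print(n,atz(T,np.array(uv)/k,z))
E
```

```text
(array([ 556.74052084, -205.58917143,  127.70031522]), [np.float64(3.106514378973825), np.float64(3.106514378973832)])
base [216.13849724 443.30357264] [504.2960559  352.97830193]
tray [553.49280282 345.09034141  16.        ]
tray [698.26378178 141.01338021  16.        ]
tray [566.16090009  44.83082694  16.        ]
tray [422.37138871 251.86504332  16.        ]
trayS [698.26727311 146.19029392  16.        ]
trayS [562.260223    52.51885722  16.        ]
trayS [416.13868965 263.29927002  16.        ]
trayS [550.54048323 356.00477266  16.        ]
mug [772.42371563 -82.16442682  92.        ]
gp2 [759.99413203  23.44403168  53.        ]
star [755.03951352 187.27749327   9.        ]
```

View pics/c0.png

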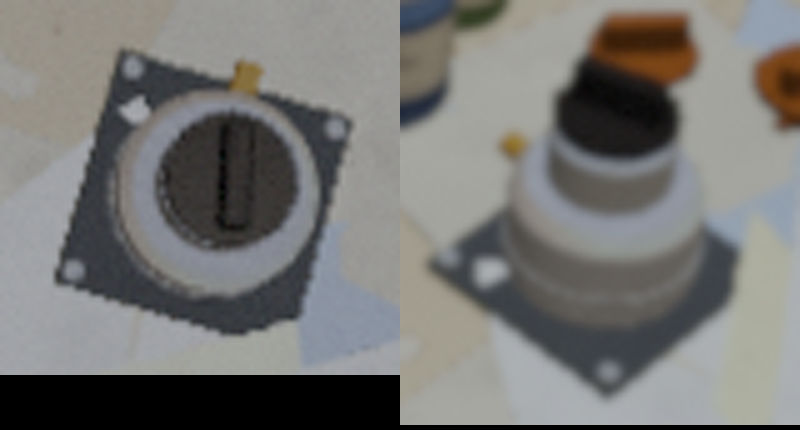

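The crop confirms it: a black bar on a black disc on the pot, with its bar along roughly vertical in the top view, centre at crop (236,172).

Run:
```python
from h import *
T,S=cam("top"),cam("scene")
f=lambda x,y:np.array([250+x/5,190+y/5])
g=lambda x,y:np.array([265+(x-400)/5,145+y/5])
print(tri([ray(T,f(237,172)),ray(S,g(622,80))]))
a,b=atz(T,f(239,124),149),atz(T,f(235,226),149);print(a,b,np.linalg.norm(a-b),np.degrees(np.arctan2(*(a-b)[1::-1])))
print("disc",atz(T,f(228,180),124.5))
print("plate",[atz(T,f(*p),6)[:2].round() for p in[(122,48),(352,122),(55,282)]])
```

```text
(array([ 555.85040545, -205.98668569,  141.70778011]), [np.float64(1.4891561291937716), np.float64(1.489156129193806)])
[ 580.42555851 -206.1726844   149.        ] [ 529.92134165 -202.97499106  149.        ] 50.60534717308628 -3.62286766835381
disc [ 554.99746524 -203.23452203  124.5       ]
plate [array([ 643., -159.]), array([ 600., -291.]), array([ 509., -120.])]
```

Request:
servo_tool --moves '[[[0,0,0],[0,0,1],1],[[0,0,0],[0,0,1],1],[[0,0,0],[0,0,1],1],[[0,0,0],[0,0,1],1],[[0,0,0],[0,0,1],1],[[0,0,0],[0,0,1],1],[[0,0,-0.4],[0,0,1],1],[[0,0,-0.4],[0,0,1],1],[[0,0,0],[0,0,1],1],[[0,0,0],[0,0,1],1],[[0,0,0],[0,0,1],1],[[0,0,0],[0,0,1],1]]'

```text
clock: 1.15
position: [118.0, 511.5, 251.0]
tool_rot: [-180.0, 0.0, 94.7]
wrist_force: [0.3, 0.0, 0.4]
opening: 1.0
gripper_force: 0.0
```

Request:
servo_tool --moves '[[[-1,0.8,0],[0,0,0],1],[[-1,0.8,0],[0,0,0],1],[[-1,0.8,0],[0,0,0],1],[[-1,0.8,0],[0,0,0],1],[[-1,0.8,0],[0,0,0],1],[[-1,0.8,0],[0,0,0],1],[[-1,0.8,0],[0,0,0],1],[[-1,0.8,0],[0,0,0],1],[[-1,0.8,0],[0,0,0],1],[[-1,0.8,0],[0,0,0],1],[[-1,0.8,0],[0,0,0],1],[[-1,0.8,0],[0,0,0],1]]'

```text
clock: 2.15
position: [384.0, 232.2, 251.2]
tool_rot: [-180.0, -0.0, 95.0]
wrist_force: [-0.3, -0.2, -0.1]
opening: 0.999
gripper_force: 0.0
```

Request:
servo_tool --moves '[[[0,0,0],[0,0,1],1],[[0,0,0],[0,0,1],1],[[0,0,0],[0,0,1],1],[[0,0,0],[0,0,1],1],[[0,0,0],[0,0,1],1],[[0,0,0],[0,0,1],1],[[0,0,0],[0,0,1],1],[[0,0,0],[0,0,1],1],[[0,0,0],[0,0,1],1],[[0,0,0],[0,0,1],1],[[0,0,0],[0,0,1],1],[[0,0,0],[0,0,1],1]]'

```text
clock: 3.15
position: [383.2, 233.6, 251.0]
tool_rot: [-180.0, 0.0, 22.7]
wrist_force: [0.5, 0.1, 0.2]
opening: 1.003
gripper_force: 0.0
```

Request:
servo_tool --moves '[[[0,0,0],[0,0,1],1],[[0,0,0],[0,0,1],1],[[0,0,0],[0,0,1],1],[[0,0,0],[0,0,1],1],[[0,0,0],[0,0,0.4],1],[[0.443,0.95,0],[0,0,0],1],[[0.443,0.95,0],[0,0,0],1],[[0.443,0.95,0],[0,0,0],1],[[0.443,0.95,0],[0,0,0],1],[[0.443,0.95,0],[0,0,0],1],[[0.443,0.95,0],[0,0,0],1],[[0.443,0.95,0],[0,0,0],1]]'

```text
clock: 4.15
position: [451.0, 61.8, 251.1]
tool_rot: [-180.0, 0.0, -3.4]
wrist_force: [0.4, 0.9, 0.2]
opening: 1.001
gripper_force: 0.0
```

Request:
servo_tool --moves '[[[0.443,0.95,0],[0,0,0],1],[[0.443,0.95,0],[0,0,0],1],[[0.443,0.95,0],[0,0,0],1],[[0.443,0.95,0],[0,0,0],1],[[0.443,0.95,0],[0,0,0],1],[[0.443,0.95,0],[0,0,0],1],[[0.443,0.95,0],[0,0,0],1],[[0.443,0.95,0],[0,0,0],1],[[0.443,0.95,0],[0,0,0],1],[[0.443,0.95,0],[0,0,0],1],[[0.443,0.95,0],[0,0,0],1],[[0,0,0],[0,0,0],1]]'

```text
clock: 5.15
position: [557.2, -208.6, 249.6]
tool_rot: [180.0, 0.1, -3.6]
wrist_force: [-1.0, 0.0, 0.4]
opening: 1.001
gripper_force: 0.0
```

Run:
```python
from h import *
import json
s=sense();print(s['position'],s['tool_rot'],s['joints'],s['clock'])
im=cv2.cvtColor(grab_frame("wrist"),cv2.COLOR_RGB2BGR);cv2.imwrite("pics/w1.png",im)
json.dump({k:list(s[k]) for k in('position','tool_rot')},open("w1.json","w"))
cv2.imwrite("pics/w1b.png",cv2.resize(im,(800,600),interpolation=cv2.INTER_CUBIC))
print(proj(cam("wrist",s),[555.5,-204.5,149]))
```

```text
[ 557.18991845 -208.58494944  249.61435977] [ 1.79979359e+02  1.12547097e-01 -3.60152358e+00] [-2.40516462e+01  1.42969783e+01  6.56960904e+01 -5.95876973e-02
  1.00105168e+02  6.95394524e+01] 5.15
[251.55385715 196.05068356]
```

View pics/w1b.png

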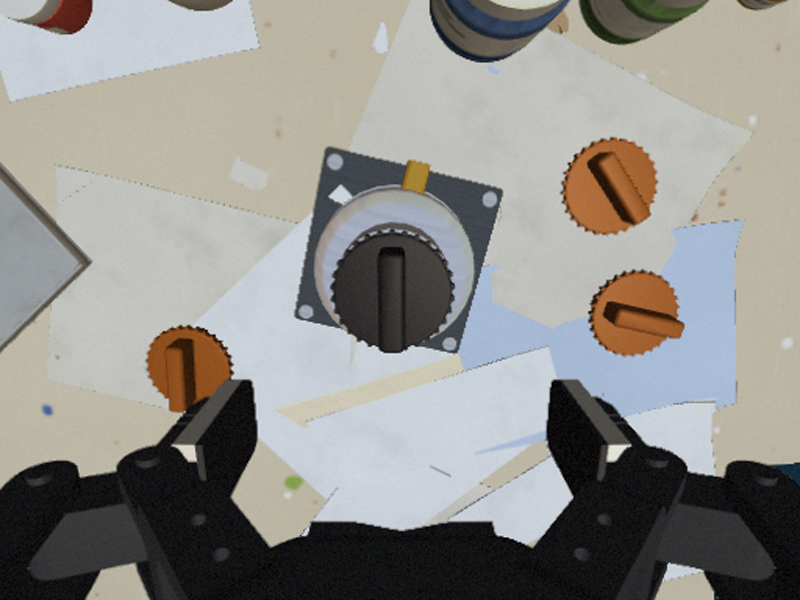

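Wrist view (1.56x): the cap is centred under the camera, bar top from (391,252) to (391,350), disc centre (393,292), finned pot and brass nipple at (416,176). Brown caps are at (190,368), (609,186) and (640,314).

Run:
```python
from h import *
import json
s=json.load(open("w1.json"));W=cam("wrist",s);T,S=cam("top"),cam("scene");k=1.5625
w=lambda x,y:np.array([x,y])/k
f=lambda x,y:np.array([250+x/5,190+y/5]);g=lambda x,y:np.array([265+(x-400)/5,145+y/5])
r=[ray(T,f(237,174)),ray(S,g(622,80)),ray(W,w(391.5,301))]
print(tri(r),tri([r[0],r[2]]),tri([r[1],r[2]]))
for z in(149,):
  a,b=atz(W,w(391.5,252),z),atz(W,w(391.5,350),z);print(a,b,(a+b)/2,np.linalg.norm(a-b),np.degrees(np.arctan2(*(a-b)[1::-1])))
print("disc",atz(W,w(393,291.5),124.5))
print("plate",[atz(W,w(*p),6)[:2].round() for p in[(326,147),(502,189),(296,314),(460,352)]])
```

```text
(array([ 555.59963935, -204.83801908,  142.43838769]), [np.float64(0.8634473730135894), np.float64(1.6278440042867766), np.float64(1.5178774071127823)]) (array([ 556.47135236, -204.5004553 ,  143.47953554]), [np.float64(0.89380690779858), np.float64(0.8938069077985556)]) (array([ 555.23301546, -204.37445393,  142.47443241]), [np.float64(1.4931293018442808), np.float64(1.4931293018442942)])
[ 583.69134944 -205.64825159  149.        ] [ 531.62872525 -202.04599122  149.        ] [ 557.66003735 -203.84712141  149.        ] 52.18709723676694 -3.958038976835613
disc [ 557.07901592 -204.20192838  124.5       ]
plate [array([ 642., -158.]), array([ 603., -289.]), array([ 513., -119.]), array([ 471., -253.])]
```

Request:
servo_tool --moves '[[[0,-0.16,0],[0,0,0.05],1],[[0,0,0.5],[0,0,0],1],[[0,0,0.8],[0,0,0],1],[[0,0,0.8],[0,0,0],1],[[0,0,0.8],[0,0,0],1],[[0,0,0.2],[0,0,0],1],[[0,0,0],[0,0,0],1],[[0,0,0],[0,0,0],1]]'

```text
clock: 5.87
position: [557.3, -200.3, 174.5]
tool_rot: [180.0, -0.0, -3.6]
wrist_force: [1.0, -0.3, 1.1]
opening: 1.0
gripper_force: 0.0
```

Run:
```python
from h import *
import json
s=sense();print(s['position'],s['tool_rot'],s['wrist_force'],s['clock'])
im=cv2.cvtColor(grab_frame("wrist"),cv2.COLOR_RGB2BGR);cv2.imwrite("pics/w2.png",im)
json.dump({k:list(s[k]) for k in('position','tool_rot')},open("w2.json","w"))
cv2.imwrite("pics/w2b.png",cv2.resize(im,(800,600),interpolation=cv2.INTER_CUBIC))
for z in(140,149):print(proj(cam("wrist",s),[557,-204.5,z])*1.5625)
```

```text
[ 557.33283241 -200.29356859  174.46955011] [ 1.79994006e+02 -3.86601381e-02 -3.64632866e+00] [ 0.95300159 -0.31233054  1.11312324] 5.8667
[411.74972913 349.82812402]
[412.26359051 358.69151008]
```

View pics/w2b.png

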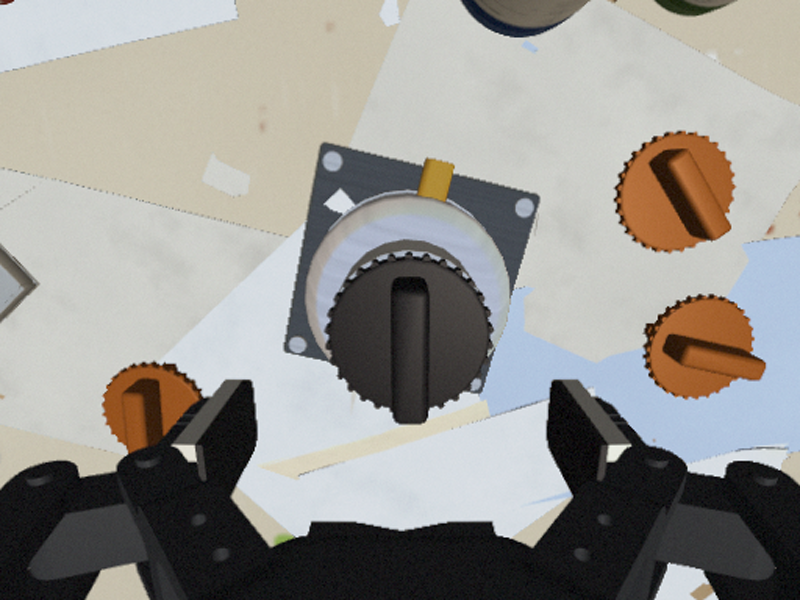

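The bar's top face runs from (409,283) to (410,421), 37 px wide (392–429). The fingers are symmetric about x≈403.

Run:
```python
from h import *
import json
k=1.5625;w=lambda x,y:np.array([x,y])/k
W1=cam("wrist",json.load(open("w1.json")));W=cam("wrist",json.load(open("w2.json")))
for z in(143,149):
  a,b=atz(W,w(409.5,283),z),atz(W,w(410.5,421),z);print(z,(a+b)/2,np.linalg.norm(a-b),np.degrees(np.arctan2(*(a-b)[1::-1])),np.linalg.norm(atz(W,w(392,420),z)-atz(W,w(429,420),z)))
print(tri([ray(W,w(410.5,421)),ray(W1,w(391.5,350))]),tri([ray(W,w(410,352)),ray(W1,w(391.5,301)),ray(cam("top"),(297.4,224.6)),ray(cam("scene"),(309.4,161))]))
print("disc",atz(W,w(410.5,333),124.5),sense()['position'])
```

```text
143 [ 556.14530412 -203.73467793  143.        ] 55.90057757740673 -3.0246876699925336 14.593349872459273
149 [ 558.52989952 -203.77129282  149.        ] 53.974723278547934 -3.0246876699925513 14.090588240923157
(array([ 531.91705134, -202.2170517 ,  149.66480611]), [np.float64(0.14277806880179733), np.float64(0.1427780688018653)]) (array([ 556.05183772, -204.59703095,  142.22944628]), [np.float64(1.2150808254201644), np.float64(1.053987290234638), np.float64(1.117217688342071), np.float64(2.1523976415751296)])
disc [ 558.46361213 -204.39357022  124.5       ] [ 557.71861987 -200.61596394  175.29890531]
```

Height 149.7 mm from two wrist views, and the 54 × 14 mm size, both match the text. Descending.

Request:
servo_tool --moves '[[[0.02,0.14,0.3],[0,0,0],1],[[0,0,0.4],[0,0,0],1],[[0,0,0.4],[0,0,0],1],[[0,0,0.4],[0,0,0],1],[[0,0,0.2],[0,0,0],1],[[0,0,0.06],[0,0,0],1],[[0,0,0],[0,0,0],1],[[0,0,0],[0,0,0],1],[[0,0,0],[0,0,0],1]]'

```text
clock: 6.67
position: [557.8, -204.5, 130.5]
tool_rot: [180.0, -0.1, -3.7]
wrist_force: [-0.4, 0.3, 0.6]
opening: 1.0
gripper_force: 0.0
```

Request:
servo_tool --moves '[[[0,0,0],[0,0,0],-0.5],[[0,0,0],[0,0,0],-0.5],[[0,0,0],[0,0,0],-0.5],[[0,0,0],[0,0,0],-0.5],[[0,0,0],[0,0,0],-0.5],[[0,0,0],[0,0,0],-0.5],[[0,0,0],[0,0,0],-0.5],[[0,0,0],[0,0,0],-0.5]]'

```text
clock: 7.33
position: [557.5, -204.4, 129.7]
tool_rot: [-180.0, 0.0, -3.7]
wrist_force: [-0.5, -0.2, 0.6]
opening: 0.248
gripper_force: 0.0
```

Request:
servo_tool --moves '[[[0,0,0],[0,0,0],-0.6],[[0,0,0],[0,0,0],-0.65],[[0,0,0],[0,0,0],-0.68],[[0,0,0],[0,0,0],-0.7]]'

```text
clock: 7.67
position: [557.5, -204.0, 129.9]
tool_rot: [-180.0, 0.0, -3.7]
wrist_force: [-0.3, 3.3, 1.7]
opening: 0.155
gripper_force: 27.1
```

Request:
servo_tool --moves '[[[0,-0.02,0],[0,0,0],-1],[[0,0,0],[0,0,0],-1],[[0,0,0],[0,0,0],-1],[[0,0,0],[0,0,0],-1],[[0,0,0],[0,0,0],-1]]'

```text
clock: 8.08
position: [557.6, -203.9, 130.0]
tool_rot: [-180.0, -0.0, -3.7]
wrist_force: [-0.9, 2.1, 3.3]
opening: 0.151
gripper_force: 61.0
```

Gripped at 61 N. Now pressing in small steps.

Request:
servo_tool --moves '[[[0,-0.015,0.04],[0,0,0],-1],[[0,0,0.04],[0,0,0],-1],[[0,0,0.04],[0,0,0],-1],[[0,0,0],[0,0,0],-1],[[0,0,0],[0,0,0],-1]]'

```text
clock: 8.5
position: [557.7, -203.8, 127.1]
tool_rot: [180.0, -0.0, -3.7]
wrist_force: [-1.6, 0.7, 5.7]
opening: 0.148
gripper_force: 61.4
```

Request:
servo_tool --moves '[[[0,0,0.04],[0,0,0],-1],[[0,0,0.04],[0,0,0],-1],[[0,0,0.02],[0,0,0],-1],[[0,0,0],[0,0,0],-1],[[0,0,0],[0,0,0],-1]]'

```text
clock: 8.92
position: [557.7, -203.9, 124.9]
tool_rot: [180.0, -0.0, -3.7]
wrist_force: [-2.6, 0.2, 7.5]
opening: 0.146
gripper_force: 61.5
```

Request:
servo_tool --moves '[[[-0.01,0,0.04],[0,0,0],-1],[[0,0,0.02],[0,0,0],-1],[[0,0,0],[0,0,0],-1],[[0,0,0],[0,0,0],-1]]'

```text
clock: 9.25
position: [557.6, -203.8, 123.7]
tool_rot: [180.0, -0.1, -3.7]
wrist_force: [-1.9, 1.4, 7.5]
opening: 0.145
gripper_force: 61.6
```

Request:
servo_tool --moves '[[[0,0,0.02],[0,0,0],-1],[[0,0,0],[0,0,0],-1],[[0,0,0],[0,0,0],-1]]'

```text
clock: 9.5
position: [557.7, -203.8, 123.6]
tool_rot: [180.0, -0.1, -3.7]
wrist_force: [-2.6, 1.3, 9.3]
opening: 0.144
gripper_force: 61.8
```

At the hard stop with a light load. Twisting.

Request:
servo_tool --moves '[[[0,0,0],[0,0,-0.4],-1],[[0,0,0],[0,0,-0.5],-1],[[0,0,0],[0,0,-0.5],-1],[[0,0,0],[0,0,-0.5],-1],[[0,0,0],[0,0,-0.5],-1],[[0,0,0],[0,0,0],-1],[[0,0,0],[0,0,0],-1]]'

```text
clock: 10.08
position: [558.0, -204.0, 123.6]
tool_rot: [179.9, -0.1, 10.7]
wrist_force: [-0.7, 0.1, 8.0]
opening: 0.145
gripper_force: 61.7
```

```bash
python3 -c "
from cell import *
s=sense();print(s['wrist_torque'],s['wrist_force'],s['position'])"
```

```text
[0.02387823 0.07774668 0.01524008] [-0.6663086   0.09405255  7.95403683] [ 558.04455478 -204.00704105  123.58432649]
```

Request:
servo_tool --moves '[[[0,0,0],[0,0,-0.5],-1],[[0,0,0],[0,0,-0.5],-1],[[0,0,0],[0,0,-0.5],-1],[[0,0,0],[0,0,-0.5],-1],[[0,0,0],[0,0,-0.5],-1],[[0,0,0],[0,0,-0.5],-1],[[0,0,0],[0,0,-0.5],-1],[[0,0,0],[0,0,-0.3],-1],[[0,0,0],[0,0,0],-1]]'

```text
clock: 10.83
position: [557.9, -203.9, 123.6]
tool_rot: [179.9, -0.1, 33.6]
wrist_force: [-2.0, 1.1, 8.0]
opening: 0.149
gripper_force: 61.8
```

```bash
python3 -c "
from cell import *
s=sense();print(s['wrist_torque'],s['wrist_force'],s['position'])"
```

```text
[0.08187867 0.23699845 0.02615061] [-2.03763191  1.053943    8.02562069] [ 557.93912327 -203.88686785  123.57891936]
```

Request:
servo_tool --moves '[[[0,0,0],[0,0,-0.3],-1],[[0,0,0],[0,0,-0.3],-1],[[0,0,0],[0,0,-0.3],-1],[[0,0,0],[0,0,-0.3],-1],[[0,0,0],[0,0,0],-1]]'

```text
clock: 11.25
position: [557.8, -203.8, 123.6]
tool_rot: [179.9, -0.1, 40.8]
wrist_force: [-1.7, 1.9, 8.6]
opening: 0.144
gripper_force: 61.9
```

```bash
cat > t.py <<'E'
from cell import *
s=sense();print(s['wrist_torque'],s['wrist_force'],s['position'],s['tool_rot'],s['joints'][5])
E
python3 t.py
```

```text
[0.19029554 0.41014042 0.0073203 ] [-1.73633563  1.92815854  8.63185489] [ 557.75266844 -203.77133505  123.56289515] [ 1.79898717e+02 -5.11731700e-02  4.07946877e+01] 25.57186930192976
```

Request:
servo_tool --moves '[[[0,-0.015,0],[0,0,-0.2],-1],[[0,0,0],[0,0,-0.2],-1],[[0,0,0],[0,0,-0.2],-1],[[0,0,0],[0,0,0],-1]]'

```text
clock: 11.58
position: [557.7, -203.7, 123.6]
tool_rot: [179.9, -0.1, 44.4]
wrist_force: [0.2, 0.7, 7.6]
opening: 0.15
gripper_force: 61.7
```

```bash
python3 t.py
```

```text
[ 0.10279187  0.1908583  -0.02054588] [0.15046754 0.6998204  7.64401398] [ 557.68035815 -203.66980909  123.550328  ] [ 1.79857020e+02 -5.31371476e-02  4.43567855e+01] 22.019663812507
```

Request:
servo_tool --moves '[[[0,0,0],[0,0,-0.2],-1],[[0,0,0],[0,0,-0.2],-1],[[0,0,0],[0,0,-0.2],-1],[[0,0,0],[0,0,-0.2],-1],[[0,0,0],[0,0,0],-1]]'

```text
clock: 12.0
position: [557.6, -203.6, 123.6]
tool_rot: [179.9, -0.0, 49.2]
wrist_force: [-2.5, 1.6, 9.5]
opening: 0.15
gripper_force: 61.8
```

```bash
python3 t.py
```

```text
[ 0.18909544  0.34660077 -0.07594839] [-2.48266222  1.58398971  9.52138125] [ 557.56577471 -203.5833088   123.59309975] [ 1.79876048e+02 -3.52643191e-02  4.91559574e+01] 17.222966508458246
```

Request:
servo_tool --moves '[[[0,-0.01,0],[0,0,-0.2],-1],[[0,0,0],[0,0,-0.2],-1],[[0,0,0],[0,0,0],-1]]'

```text
clock: 12.25
position: [557.1, -203.3, 123.6]
tool_rot: [179.9, -0.0, 51.5]
wrist_force: [-3.3, 2.5, 9.4]
opening: 0.148
gripper_force: 62.0
```

```bash
python3 t.py
```

```text
[ 0.24194748  0.68167757 -0.15078821] [-3.31944312  2.51039272  9.4352026 ] [ 557.09399218 -203.34629083  123.63187374] [ 1.79920345e+02 -1.60806931e-02  5.15416164e+01] 14.841000061041152
```

Request:
servo_tool --moves '[[[0,-0.01,0],[0,0,-0.2],-1],[[0,0,0],[0,0,0],-1],[[0,0,0],[0,0,0],-1]]'

```text
clock: 12.5
position: [556.8, -203.2, 123.6]
tool_rot: [179.9, -0.0, 52.7]
wrist_force: [-5.8, 1.6, 9.7]
opening: 0.151
gripper_force: 62.0
```

```bash
python3 t.py
```

```text
[ 0.32824819  0.75344308 -0.18963561] [-5.81019704  1.6154809   9.71119459] [ 556.75736382 -203.16696817  123.59819621] [ 1.79940176e+02 -4.86828479e-03  5.26808148e+01] 13.707134595712331
```

Request:
servo_tool --moves '[[[0,0,0],[0,0,-0.2],-1],[[0,0,0],[0,0,0],-1],[[0,0,0],[0,0,0],-1]]'

```text
clock: 12.75
position: [556.7, -203.1, 123.6]
tool_rot: [180.0, -0.0, 53.8]
wrist_force: [-5.9, 2.5, 11.3]
opening: 0.149
gripper_force: 62.3
```

```bash
python3 t.py
```

```text
[ 0.39438872  0.85484818 -0.5657329 ] [-5.91713324  2.51849673 11.33875871] [ 556.66244589 -203.14111105  123.58993114] [ 1.79958447e+02 -9.63324332e-03  5.38429793e+01] 12.538247829070455
```

Torque jumped to 0.57 N m after 57.5° of turn: that's the end stop. Easing off slightly, then letting up.

Request:
servo_tool --moves '[[[0,0,0],[0,0,0.2],-1],[[0,0,-0.04],[0,0,0],-1],[[0,0,-0.04],[0,0,0],-1],[[0,0,0],[0,0,0],-1]]'

```text
clock: 13.08
position: [556.7, -203.1, 124.4]
tool_rot: [180.0, 0.0, 52.7]
wrist_force: [-1.5, 0.4, 4.2]
opening: 0.144
gripper_force: 61.1
```

```bash
python3 t.py
```

```text
[ 0.10147301  0.30845831 -0.1841342 ] [-1.51296462  0.37517418  4.19527461] [ 556.68922095 -203.09427221  124.38608985] [1.79985635e+02 1.49209339e-04 5.26970222e+01] 13.69152331680092
```

Request:
servo_tool --moves '[[[0,0,-0.04],[0,0,0],-1],[[0,0,-0.04],[0,0,0],-1],[[0,0,-0.04],[0,0,0],-1],[[0,0,0],[0,0,0],-1]]'

```text
clock: 13.42
position: [556.6, -203.0, 127.3]
tool_rot: [-180.0, 0.0, 52.7]
wrist_force: [-0.9, -0.3, 2.0]
opening: 0.149
gripper_force: 60.8
```

```bash
python3 t.py
```

```text
[-0.1669149   0.08709513 -0.21119325] [-0.8712372  -0.30091258  1.95611294] [ 556.63486887 -203.04363082  127.25830276] [-1.79995172e+02  5.23445509e-03  5.26979437e+01] 13.693181494708528
```

Request:
servo_tool --moves '[[[0,0,-0.04],[0,0,0.05],-1],[[0,0,-0.04],[0,0,0],-1],[[0,0,-0.04],[0,0,0],-1],[[0,0,0],[0,0,0],-1]]'

```text
clock: 13.75
position: [556.7, -203.0, 130.4]
tool_rot: [180.0, 0.0, 52.4]
wrist_force: [-0.2, -0.5, 1.4]
opening: 0.148
gripper_force: 60.8
```

```bash
python3 t.py
```

```text
[-0.16988001  0.0763343  -0.14181762] [-0.24046259 -0.54848653  1.38477794] [ 556.65909533 -202.97432457  130.44142022] [1.79997514e+02 3.54453694e-04 5.24054461e+01] 13.991161629099333
```

Force still falls smoothly and the cap is past its locked height, so it's freed. Continuing up.

Request:
servo_tool --moves '[[[0,0,-0.06],[0,0,0],-1],[[0,0,-0.06],[0,0,0],-1],[[0,0,-0.06],[0,0,0],-1],[[0,0,0],[0,0,0],-1]]'

```text
clock: 14.08
position: [556.7, -202.9, 135.0]
tool_rot: [-180.0, -0.0, 52.4]
wrist_force: [0.2, -0.7, 0.8]
opening: 0.146
gripper_force: 60.6
```

Request:
servo_tool --moves '[[[0,0,-0.08],[0,0,0],-1],[[0,0,-0.08],[0,0,0],-1],[[0,0,-0.08],[0,0,0],-1],[[0,0,0],[0,0,0],-1]]'

```text
clock: 14.42
position: [556.8, -202.8, 141.2]
tool_rot: [180.0, -0.0, 52.4]
wrist_force: [0.3, -0.7, -0.4]
opening: 0.145
gripper_force: 60.5
```

Request:
servo_tool --moves '[[[0,0,-0.1],[0,0,0],-1],[[0,0,-0.1],[0,0,0],-1],[[0,0,-0.1],[0,0,0],-1],[[0,0,-0.1],[0,0,0],-1],[[0,0,-0.1],[0,0,0],-1],[[0,0,-0.2],[0,0,0],-1],[[0,0,-0.4],[0,0,0],-1],[[0,0,-0.8],[0,0,0],-1],[[0,0,-0.8],[0,0,0],-1],[[0,0,-0.8],[0,0,0],-1],[[0,0,0],[0,0,0],-1],[[0,0,0],[0,0,0],-1]]'

```text
clock: 15.42
position: [557.2, -203.1, 230.0]
tool_rot: [179.8, -0.1, 52.4]
wrist_force: [0.6, -0.8, -2.2]
opening: 0.148
gripper_force: 60.5
```

Run:
```python
from h import *
import json
s=sense();print(s['position'],s['tool_rot'],s['wrist_force'],s['clock'],s['joints'])
for n in("wrist","top"):cv2.imwrite(f"pics/{n}3.png",cv2.cvtColor(grab_frame(n),cv2.COLOR_RGB2BGR))
a=cv2.imread("pics/wrist3.png");b=cv2.imread("pics/top0.png")[165:290,85:215]
o=np.zeros((500,800,3),np.uint8);o[:300,:400]=cv2.resize(a,(400,300));o[:385,400:]=cv2.resize(b,(400,385),interpolation=cv2.INTER_CUBIC);cv2.imwrite("pics/c3.png",o)
```

```text
[ 557.19381832 -203.14393473  230.01929934] [ 1.79817401e+02 -5.14778248e-02  5.24079330e+01] [ 0.62603777 -0.82089991 -2.23589178] 15.4167 [-2.36009597e+01  1.39334800e+01  6.83373880e+01  5.85385059e-03
  9.75395042e+01  1.39919670e+01]
```

View pics/c3.png

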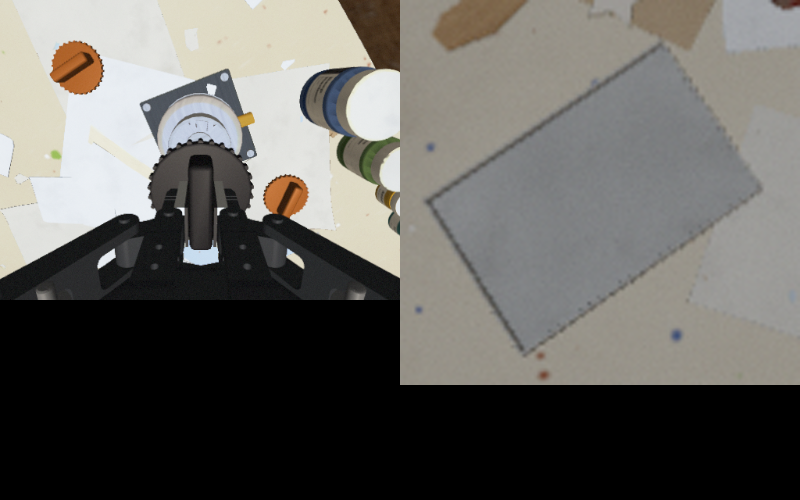

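The cap is out of the pot and held between the pads, upright. The tray's corners in the crop are (428,202), (661,44), (762,188) and (525,354), which puts its centre at about (558,199) mm.

Request:
servo_tool --moves '[[[0.35,-0.27,0],[0,0,0],-1],[[0.71,-0.543,0],[0,0,0],-1],[[0.71,-0.543,0],[0,0,0],-1],[[0.71,-0.543,0],[0,0,0],-1],[[0.71,-0.543,0],[0,0,0],-1],[[0.71,-0.543,0],[0,0,0],-1],[[0.71,-0.543,0],[0,0,0],-1],[[0.71,-0.543,0],[0,0,0],-1],[[0.71,-0.543,0],[0,0,0],-1],[[0.71,-0.543,0],[0,0,0],-1],[[0.71,-0.543,0],[0,0,0],-1],[[0.71,-0.543,0],[0,0,0],-1]]'

```text
clock: 16.52
position: [556.6, 55.8, 227.0]
tool_rot: [-179.9, 0.1, 52.4]
wrist_force: [0.9, -0.8, -0.9]
opening: 0.149
gripper_force: 60.5
```

Request:
servo_tool --moves '[[[0.71,-0.543,0],[0,0,0],-1],[[0.71,-0.543,0],[0,0,0],-1],[[0.71,-0.543,0],[0,0,0],-1],[[0.71,-0.543,0],[0,0,0],-1],[[0.71,-0.543,0],[0,0,0],-1],[[0.71,-0.543,0],[0,0,0],-1],[[0.35,-0.27,0],[0,0,0],-1],[[0,0,0],[0,0,0],-1],[[0,0,0],[0,0,0],-1]]'

```text
clock: 17.27
position: [557.5, 199.1, 227.6]
tool_rot: [-180.0, 0.1, 52.5]
wrist_force: [0.2, 0.0, -1.1]
opening: 0.156
gripper_force: 60.5
```

Run:
```python
from h import *
s=sense();print(s['position'],s['tool_rot'],s['wrist_force'],s['clock'])
a=[cv2.cvtColor(grab_frame(n),cv2.COLOR_RGB2BGR) for n in("wrist","scene")]
W,S=cam("wrist",s),cam("scene")
p=s['position']
for i,C in zip(a,(W,S)): cv2.circle(i,tuple(int(v) for v in proj(C,[p[0],p[1],3])),3,(0,0,255),-1)
o=np.hstack([cv2.resize(i,(400,300)) for i in a]);cv2.imwrite("pics/c4.png",o)
```

```text
[557.47220583 199.07226422 227.5642219 ] [-1.79968905e+02  7.38863721e-02  5.24606342e+01] [ 0.18734801  0.02331429 -1.07751291] 17.2667
```

View pics/c4.png

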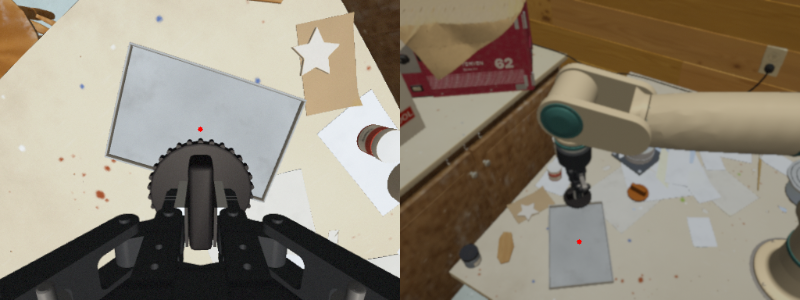

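The red mark, the point under the cap, sits at the tray's middle in both views: (200,129) in the wrist view and (579,242) in the scene view. Lowering.

Request:
servo_tool --moves '[[[0,0,0.4],[0,0,0],-1],[[0,0,0.8],[0,0,0],-1],[[0,0,0.8],[0,0,0],-1],[[0,0,0.8],[0,0,0],-1],[[0,0,0.8],[0,0,0],-1],[[0,0,0.8],[0,0,0],-1],[[0,0,0.8],[0,0,0],-1],[[0,0,0.8],[0,0,0],-1],[[0,0,0.5],[0,0,0],-1],[[0,0,0.3],[0,0,0],-1],[[0,0,0],[0,0,0],-1],[[0,0,0],[0,0,0],-1]]'

```text
clock: 18.37
position: [558.2, 198.8, 58.8]
tool_rot: [180.0, -0.0, 52.4]
wrist_force: [0.1, 0.3, -0.2]
opening: 0.148
gripper_force: 60.5
```

Request:
servo_tool --moves '[[[0,0,0.12],[0,0,0],-1],[[0,0,0.1],[0,0,0],-1],[[0,0,0],[0,0,0],-1],[[0,0,0],[0,0,0],-1],[[0,0,0],[0,0,0],-1]]'

```text
clock: 18.78
position: [558.0, 199.1, 53.2]
tool_rot: [180.0, -0.0, 52.4]
wrist_force: [0.1, -0.6, -1.2]
opening: 0.153
gripper_force: 60.5
```

Request:
servo_tool --moves '[[[0,0,0.12],[0,0,0],-1],[[0,0,0.12],[0,0,0],-1],[[0,0,0.12],[0,0,0],-1],[[0,0,0.08],[0,0,0],-1],[[0,0,0],[0,0,0],-1],[[0,0,0],[0,0,0],-1]]'

```text
clock: 19.28
position: [557.8, 199.0, 41.5]
tool_rot: [-180.0, 0.0, 52.4]
wrist_force: [-0.5, 0.2, -1.5]
opening: 0.15
gripper_force: 60.5
```

Request:
servo_tool --moves '[[[0,0,0.04],[0,0,0],-1],[[0,0,0.03],[0,0,0],-1],[[0,0,0.03],[0,0,0],-1],[[0,0,0],[0,0,0],-1],[[0,0,0],[0,0,0],-1]]'

```text
clock: 19.7
position: [557.9, 199.1, 39.3]
tool_rot: [-180.0, -0.0, 52.4]
wrist_force: [0.4, 0.8, -1.4]
opening: 0.144
gripper_force: 60.5
```

Request:
servo_tool --moves '[[[0,0,0.02],[0,0,0],-1],[[0,0,0.02],[0,0,0],-1],[[0,0,0],[0,0,0],-1],[[0,0,0],[0,0,0],-1]]'

```text
clock: 20.03
position: [557.9, 199.0, 38.3]
tool_rot: [-180.0, -0.0, 52.4]
wrist_force: [-0.0, -0.9, -0.6]
opening: 0.145
gripper_force: 60.5
```

Request:
servo_tool --moves '[[[0,0,0.02],[0,0,0],-1],[[0,0,0],[0,0,0],-1],[[0,0,0],[0,0,0],-1]]'

```text
clock: 20.28
position: [558.0, 199.1, 38.1]
tool_rot: [180.0, -0.0, 52.4]
wrist_force: [0.5, 0.5, 0.8]
opening: 0.145
gripper_force: 60.7
```

Standing on the floor (contact at TCP z 38.1, 38 expected). Releasing gradually, then rising.

Request:
servo_tool --moves '[[[0,0,0.01],[0,0,0],-0.68],[[0,0,0],[0,0,0],-0.62],[[0,0,0],[0,0,0],-0.5],[[0,0,0],[0,0,0],-0.3],[[0,0,0],[0,0,0],0],[[0,0,0],[0,0,0],0.2],[[0,0,0],[0,0,0],0.2],[[0,0,0],[0,0,0],0.2],[[0,0,0],[0,0,0],0.2]]'

```text
clock: 21.03
position: [557.9, 199.0, 37.5]
tool_rot: [-180.0, -0.0, 52.4]
wrist_force: [0.8, 0.7, -0.3]
opening: 0.599
gripper_force: 0.0
```

Request:
servo_tool --moves '[[[0,0,-0.1],[0,0,0],0.2],[[0,0,-0.3],[0,0,0],0.2],[[0,0,-0.8],[0,0,0],0.2],[[0,0,-0.8],[0,0,0],0.2],[[0,0,-0.8],[0,0,0],0.2],[[0,0,-0.8],[0,0,0],0.2],[[0,0,-0.8],[0,0,0],0.2],[[0,0,0],[0,0,0],0.2],[[0,0,0],[0,0,0],0.2]]'

```text
clock: 21.78
position: [558.6, 199.3, 149.3]
tool_rot: [179.9, -0.2, 52.4]
wrist_force: [-0.5, 0.1, -0.2]
opening: 0.599
gripper_force: 0.0
```

Run:
```python
from h import *
s=sense();print(s['position'],s['wrist_force'],s['clock'],s['opening'])
a=[cv2.cvtColor(grab_frame(n),cv2.COLOR_RGB2BGR) for n in("wrist","scene")]
o=np.hstack([cv2.resize(i,(400,300)) for i in a]);cv2.imwrite("pics/c5.png",o)
```

```text
[558.56195225 199.2751207  149.33164331] [-0.47164522  0.13376081 -0.18432323] 21.7833 0.5990297674462505
```

View pics/c5.png

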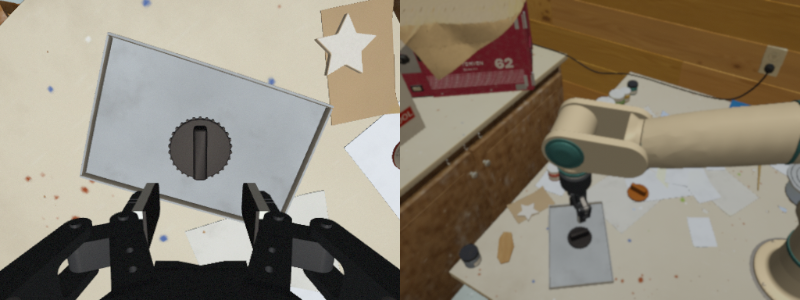

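The cap stands upright in the tray, at wrist view (200,148) and scene view (579,237). The gripper is clear of it and the bystanders in view (the star, with the small pot at the edge) are undisturbed.

```bash
python3 -c "
from cell import *
print(sign_off())"
```

```text
the job is handed in; nothing more can be done
None
```

The cap was pushed, twisted about 57° to its end stop, lifted off and set down upright near the middle of the grey tray; the job is handed in at about 22 s on the clock, verdict not shown.

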